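Thread the locating rod through a permeameter cell

ROBOT

A 7-joint arm with a two-finger parallel gripper is mounted at the origin on the work surface. World frame = base frame: x ahead of the robot, y to its left, z up, the work surface at z = 0. Lengths are in m, angles in degrees, forces in N, time in s.
With the tool pointing down it reaches from about 0.35 to 0.775 m from the base axis. Payload 3.1 kg.
Tool frame: the origin (TCP) lies on the centre line of the jaws, within the pads' length; the fingertips stand 17 mm ahead of it and the grasp point (between the pads) lies 2 mm behind it (robot.tip_reach is the distance from the TCP to the fingertips, in m); z points along the fingers, y is the direction in which the jaws open and shut (so a half turn about z gives the same grasp; the last joint's range is limited). The gripper opens to 85 mm and grips with 20 to 120 N. Pads are 22 mm wide; open, the fingers measure 114 mm over their backs; the gripper's body (76 mm by 85 mm) begins 54 mm behind the grasp point. The pads swing forward as they close: fully open they stand 13 mm farther back than shut.
Start: joints at [-77.962, 17.813, 0.802, 86.603, -0.252, 75.585, -1.558], TCP at [0.137, 0.533, 0.248] pointing down, gripper open.
Joint ranges: [-154.91, 154.91], [-16.99, 109.72], [-72.82, 74.43], [7.12, 147.25], [-82.49, 262.49], [11.32, 116.49], [-174.64, 174.64]. Speed limits (degrees/s): [159.86, 159.86, 180, 180, 180, 180, 180].

INTERFACE

Orientations are given as [roll, pitch, yaw] about the fixed x, y, z axes, in that order (R = Rz(yaw) Ry(pitch) Rx(roll)).
In Python, from station import robot, fingers, vision, workorder, recognise gives the robot as it stands. Calls block until the motion is done:
- robot.move_to(position, orientation): joint-space move of the TCP to a pose.
- robot.line_to(position, orientation=None, velocity=0.15, f_stop=None): straight line of the TCP; orientation=None keeps the orientation; velocity is the mean speed in m/s. With f_stop (N) it stops when the force on the tool has changed by that much, and returns True; else False.
- robot.move_j(angles): joint-space move.
- fingers.gripper_to(opening, force=None): opening from 0.0 (shut) to 1.0 (fully open); force is the grip in N (None keeps the last); returns when the fingers have stopped.
- robot.pause(seconds).
- robot.inverse_kinematics(position, orientation): joint angles nearest the present ones, or None.
- vision.grab_frame(name): name is "scene" or "side" or "wrist"; returns the picture (420x560x3 uint8, red, green, blue); there is no depth.
- vision.calibration(name): a dict with "mtx" (3x3 intrinsics, pixels), "extrinsics" (4x4, takes a point from world to camera coordinates); the wrist camera has in their place "T_tool_cam" (4x4, takes a point from camera to tool coordinates, whose origin is the TCP and whose axes are the flange's). Camera axes: x right, y up, looking along -z (the intrinsics and any distortion apply to the point x, -y, -z); pixel columns grow to the right and rows downward; lengths in m; the calibration is good to about 2 mm. The wrist camera is an equidistant fisheye: a pixel r from the principal point sees the ray r / f radians off the axis. A picture is of the moment at which its call begins: read the wrist's pose just before it. calibration takes no time and is no camera call.
A pose or a line that the arm cannot do raises robot.PlanningError and nothing moves.
- workorder.close_job(): hands the job in, once; it reports no verdict.
Trained networks look in the newest picture that a camera, given by its name, has taken for a name from the list of things; names that differ only in an ending like _2 or _b are one class to them, and where a whole thing is asked for, a point or a joint stands for the part that bears it (a point fixed in the world has none). Each returns a list of dicts, best first, with "p" (0 to 1); they miss things now and then, are a little off and sometimes report something else, mostly with a low value. They report only what shows in the picture. A call takes as long as a camera call.
- recognise(label, camera): "rect" ([centre column, centre row, width, height] in pixels, round what is visible of it).
Readings, each from a call of its own:
- robot.current_time_s(): time.
- robot.current_joint_positions(): joint angles.
- robot.current_dq(): joint speeds.
- robot.current_joint_torque(): joint torques, N m.
- robot.current_tool_pos(): TCP position.
- robot.current_eef_rot(): TCP orientation.
- robot.current_contact_force(): force on the tool from outside, world axes, zero at the start.
- robot.current_torque(): the same for the moment, N m.
- robot.current_finger_gap(): opening from 0.0 (shut) to 1.0 (fully open).
Only numpy, scipy, OpenCV 4.12 (cv2) and the standard library are available. Lean on these libraries where they do the work, as an engineer would, in place of code of your own. Each camera call takes 0.05 s, during which the arm holds its last target.

TASK

Draw the long locating rod out of the white stand and thread it from above through the bored lug of the clear cell's top plate and on into the matching hole in the base below, until its collar sits flush on the top plate; then let go of it. The plate is loose on its seal and sits turned some degrees anticlockwise, so the lower hole is not under the upper one: feel for it, pressing lightly and never forcing, carrying the plate clockwise round with the rod till the foot drops in. Leave the short rods and everything else where they are.

Things in the scene. Friction and masses are not known exactly. Their poses are not given: they have to be found in the camera images.
- rod_head (a point): centre of the flat upright spade head of the long steel locating rod, the place to hold it: 30 mm wide along the rod's x axis, 10 mm thick along its y axis, 44 mm tall (22 mm up and down from here). A round collar, 26 mm across and 6 mm thick, is right below the head, its underside 28 mm below this point. z runs up the rod
- rod_collar (a point): centre of the underside of the rod's collar, 28 mm below rod_head; from here a round shaft 12 mm across runs 120 mm down to the foot. Same axes as rod_head
- rod_tip (a point): centre of the rod's foot, 120 mm below rod_collar; the foot is cut square, without a bevel. Same axes as rod_head
- rod: the whole locating rod, about 0.2 kg; origin at its foot (same point as rod_tip), z up the rod. At the start it hangs upright by its collar in one of the three holes of the white stand, foot 15 mm above the bench; its neighbours hang 58 mm away along the stand
- stand: fixed white plastic rod stand, 195 mm long along its y axis, 80 mm wide, open at the sides, top face 135 mm above the bench, three 14 mm holes in a row 58 mm apart; origin on the bench under its middle hole
- locating_hole (a point): centre of the mouth of the round 14 mm hole in the bored lug of the aluminium top plate (12 mm thick), at its top face, 137 mm above the bench; it moves as the plate turns. x points outward from the cell's axis, z up. It is the plate's only round hole near the rim; the two other lugs have open slots and stay empty
- plate_centre (a point): centre of the top face of the top plate, on the cell's upright axis, 78 mm from locating_hole; a brass port 42 mm tall stands here. At the start the plate sits 3 to 12 degrees (4 to 17 mm at the hole) anticlockwise, seen from above, of where its hole lies over the base's hole; how much is not measured. It stops 4.6 degrees clockwise past true
- top_plate: the round aluminium top plate, 116 mm across, with three lugs reaching 100 mm from the axis; origin on the axis at its underside, 125 mm above the bench; x points to the bored lug. It turns about the upright axis against steady drag (2 to 3 N sideways at the hole moves it), stays where it is left, and cannot lift or tilt
- base_centre (a point): point on the cell's upright axis at the top face of the cell's fixed aluminium base, 102 mm below plate_centre (axes: those of the top plate). The base, 15 mm thick, has the matching 14 mm hole right through it, 78 mm from this point, in a solid lug 60 mm wide: until the plate is true, the rod's foot lands on the lug's flat metal. More than 25 N of push by the rod spoils the cell
- short_rod_a: a shorter, thinner rod (shaft 8 mm by 80 mm, spade head 22 wide, 8 thick, 20 tall, its top 26 mm above the stand) for another cell, hung in the same stand; origin at the middle of its foot. To be left in its hole
- short_rod_b: the second short rod, the same as the first; origin at the middle of its foot. To be left in its hole
- oring: spare black rubber O-ring lying on the bench, 94 mm across, 6 mm thick; origin at the centre of its underside. Bystander
- porous_disc: grey porous stone disc lying on the bench, 82 mm across, 12 mm thick; origin at the centre of its underside. Bystander
- mortar: white porcelain mortar bowl, 112 mm across, 62 mm tall; origin at the centre of its underside. Bystander
- beaker: glass beaker, 72 mm across, 95 mm tall; origin at the centre of its underside. Bystander
- wash_bottle: white wash bottle with a bent spout, 64 mm across, 205 mm tall with its spout; origin at the centre of its underside. Bystander
- reagent_jar: white screw-top jar, 72 mm across, 100 mm tall; origin at the centre of its underside. Bystander
- clamp_bolt_a: steel clamp bolt with a wing nut lying on the bench, about 130 mm long; origin at its middle, on the bench. Bystander, not needed now
- clamp_bolt_b: second clamp bolt, the same; origin at its middle, on the bench. Bystander, not needed now

How it is judged (in metres and radians):
On the way, in this order (a step that is already met when the one before it is completed fails the run):
1. the long rod is drawn right out of the stand (height (world z) of rod_tip above 0.14 m), for 0.1 s.
2. the rod is through the top plate's hole, foot below the plate (height (world z) of rod_tip below 0.11 m and horizontal distance between rod_tip and locating_hole below 0.008 m), for 0.1 s.
3. the foot has dropped into the base's hole (height (world z) of rod_tip below 0.031 m and horizontal distance between rod_tip and locating_hole below 0.006 m), for 0.1 s.
At the end, for the whole second after the job is handed in: The rod stands at rest and released, upright within 3 degrees, through both holes, its collar within 2 mm of the top plate's face and within 3 mm of the centre of the hole (z of rod_collar in the frame of locating_hole below 0.002 m and horizontal distance between rod_collar and locating_hole below 0.003 m and horizontal distance between rod_tip and locating_hole below 0.004 m and height (world z) of rod_tip below 0.02 m and angle between rod_head's own z axis and vertical below 0.05 rad and linear speed of rod below 0.02 m/s); the robot touches nothing.
It fails at once if the rod pushed on the cell's base with more than 25 N (contact force between rod and cell above 25 N).
It fails at once if the rod pushed on the top plate with more than 25 N (contact force between rod and top_plate above 25 N).
It fails at once if a bystander or a short rod moved by more than 25 mm (distance of any of short_rod_a, short_rod_b, oring, porous_disc, mortar, beaker, wash_bottle, reagent_jar, clamp_bolt_a, clamp_bolt_b from where it was at the start of the episode above 0.025 m).
It also fails if it takes over 69 s, if anything falls off the work surface, if the arm or the gripper's body presses on something with over 40 N, if the wrist force passes 120 N, or if a joint passes its speed limit or range.

## Working session

There is one attempt and no reset: what is moved stays moved. The work goes in short steps, each a Python script; the robot and the scene stay as the last script left them, time stands still between calls to the robot, and variables do not carry over. Pictures are saved under pics/ and viewed, and the job is handed in when it is done.

```bash
mkdir -p pics; ls; cat > h.py <<'E'
import numpy as np, cv2
from station import robot, fingers, vision, workorder, recognise
def save(n,img): cv2.imwrite(f'pics/{n}.png',img[:,:,::-1])
E
python3 - <<'E'
from h import *
np.set_printoptions(precision=4,suppress=True)
for c in ['scene','side','wrist']:
    save(c+'0',vision.grab_frame(c)); print(c,vision.calibration(c))
    for l in ['rod_head','stand','locating_hole','plate_centre','rod_collar','short_rod_a','top_plate']:
        print(l,[(np.round(d['rect'],1).tolist(),round(d['p'],2)) for d in recognise(l,c)])
print(robot.current_time_s(),robot.current_tool_pos(),robot.current_eef_rot(),robot.tip_reach)
E
```

```text
pics
scene {'mtx': array([[489.4695,   0.    , 273.3241],
       [  0.    , 489.4695, 207.1937],
       [  0.    ,   0.    ,   1.    ]]), 'extrinsics': array([[-0.011 ,  0.9999,  0.0027,  0.0111],
       [-0.8506, -0.0108,  0.5257,  0.4193],
       [ 0.5257,  0.0035,  0.8506, -1.6172],
       [ 0.    ,  0.    ,  0.    ,  1.    ]])}
rod_head [([312.1, 194.1, 10.2, 41.1], 0.64), ([135.2, 198.1, 30.5, 26.4], 0.47), ([333.4, 210.7, 82.1, 65.3], 0.18)]
stand [([335.3, 209.8, 79.0, 63.3], 0.6)]
locating_hole [([202.0, 184.6, 69.8, 63.3], 0.74), ([416.2, 176.9, 32.1, 34.8], 0.43)]
plate_centre [([200.4, 186.2, 65.2, 62.7], 0.9), ([314.2, 196.7, 11.7, 38.2], 0.75)]
rod_collar [([315.8, 195.2, 7.1, 36.3], 0.6)]
short_rod_a [([361.0, 199.2, 4.8, 8.5], 0.64), ([336.8, 193.9, 8.0, 8.9], 0.49)]
top_plate []
side {'mtx': array([[433.2232,   0.    , 288.439 ],
       [  0.    , 433.2232, 214.7282],
       [  0.    ,   0.    ,   1.    ]]), 'extrinsics': array([[-0.9848, -0.1734, -0.0072,  0.587 ],
       [ 0.1095, -0.6531,  0.7493, -0.1686],
       [-0.1346,  0.7371,  0.6622, -1.1118],
       [ 0.  
[... 362 characters left out ...]
.1, 25.6], 0.26)]
short_rod_a [([290.6, 278.5, 9.3, 16.4], 0.7), ([301.4, 258.4, 9.7, 14.8], 0.51)]
top_plate [([333.0, 176.6, 66.2, 41.5], 0.9)]
wrist {'mtx': array([[325.1923,   0.    , 279.7142],
       [  0.    , 325.1923, 203.2231],
       [  0.    ,   0.    ,   1.    ]]), 'T_tool_cam': array([[-0.0004,  0.961 ,  0.2764,  0.0704],
       [ 1.    ,  0.0003,  0.0005,  0.0025],
       [ 0.0004,  0.2764, -0.961 , -0.125 ],
       [ 0.    ,  0.    ,  0.    ,  1.    ]])}
rod_head [([213.1, 336.6, 23.3, 21.9], 0.61)]
stand [([107.2, 410.9, 27.5, 15.5], 0.88)]
locating_hole []
plate_centre []
rod_collar []
short_rod_a []
top_plate []
1.2 [0.137  0.5327 0.2483] [179.9995   0.0008 165.5809] 0.017
```

View pics/scene0.png

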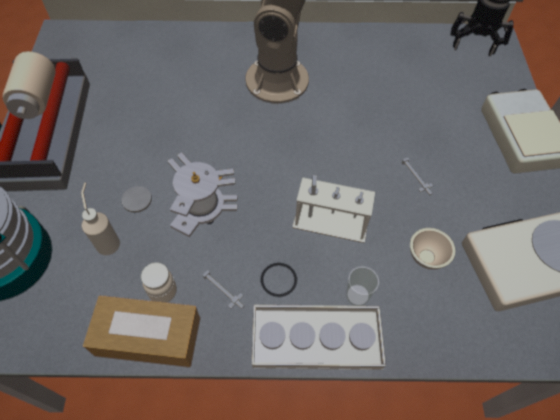

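View pics/side0.png

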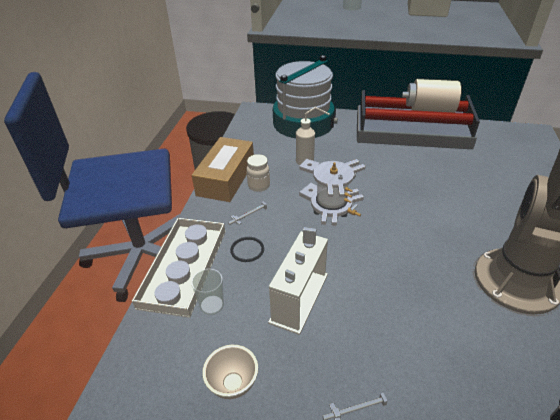

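View pics/wrist0.png

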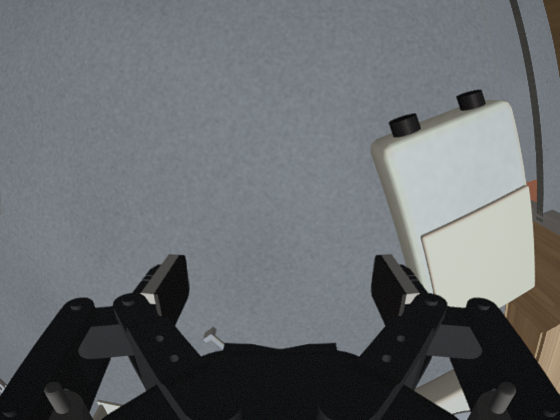

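```bash
python3 - <<'E'
import cv2,numpy as np
s=cv2.imread('pics/scene0.png');d=cv2.imread('pics/side0.png')
a=cv2.resize(s[140:250,150:250],None,fx=4,fy=4,interpolation=3)
b=cv2.resize(s[165:245,285:385],None,fx=4,fy=4,interpolation=3)
cv2.imwrite('pics/z1.png',np.hstack([a,cv2.copyMakeBorder(b,0,120,0,0,0)]))
a=cv2.resize(d[145:225,290:370],None,fx=5,fy=5,interpolation=3)
b=cv2.resize(d[220:335,260:340],None,fx=5,fy=5,interpolation=3)[:575]
cv2.imwrite('pics/z2.png',np.hstack([cv2.copyMakeBorder(a,0,175,0,0,0),b]))
E
```

```text
(no output)
```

View pics/z1.png

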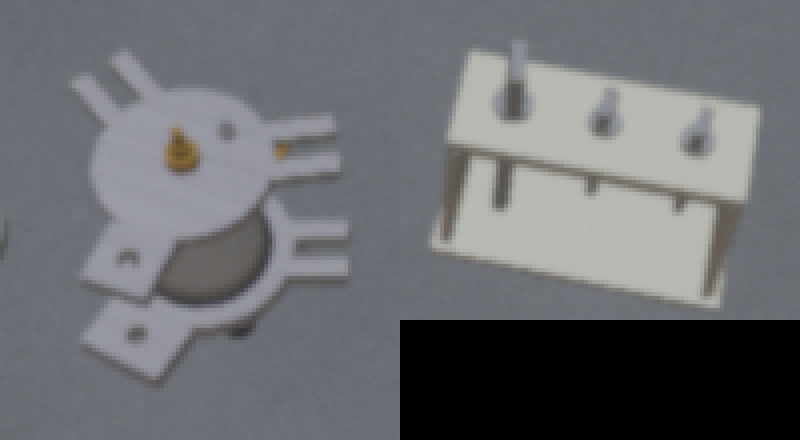

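View pics/z2.png

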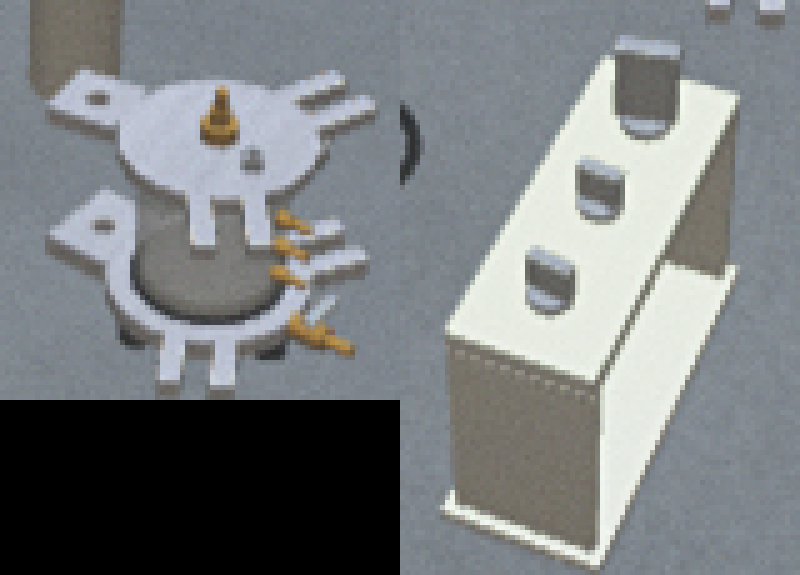

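```bash
cat >> h.py <<'E'
np.set_printoptions(precision=4,suppress=True)
def ray(cam,u,v,T=None):
    c=vision.calibration(cam);K=c['mtx']
    x=(u-K[0,2])/K[0,0];y=(v-K[1,2])/K[1,1]
    if cam=='wrist':
        r=np.hypot(x,y);d=np.array([x/r*np.sin(r),-y/r*np.sin(r),-np.cos(r)]) if r>0 else np.array([0,0,-1.])
        M=T@c['T_tool_cam']
    else:
        d=np.array([x,-y,-1]);M=np.linalg.inv(c['extrinsics'])
    d=M[:3,:3]@d
    return M[:3,3],d/np.linalg.norm(d)
def atz(cam,u,v,z,T=None):
    o,d=ray(cam,u,v,T);return o+d*(z-o[2])/d[2]
def tri(rays):
    A=sum(np.eye(3)-np.outer(d,d) for o,d in rays);b=sum((np.eye(3)-np.outer(d,d))@o for o,d in rays)
    return np.linalg.solve(A,b)
from scipy.spatial.transform import Rotation as Ro
def toolT():
    T=np.eye(4);T[:3,:3]=Ro.from_euler('xyz',robot.current_eef_rot(),degrees=True).as_matrix();T[:3,3]=robot.current_tool_pos();return T
E
python3 - <<'E'
from h import *
def pr(n,s,d,z):
    print(n,atz('scene',*s,z),atz('side',*d,z),tri([ray('scene',*s),ray('side',*d)]),z)
S=lambda x,y:(150+x/4,140+y/4)
S2=lambda x,y:(285+(x-400)/4,165+y/4)
D=lambda x,y:(290+x/5,145+y/5)
D2=lambda x,y:(260+(x-400)/5,220+y/5)
pr('hole',S(128,257),D(97,98),.137)
pr('base',S(136,333),D(103,225),.035)
pr('portbase',S(183,160),D(220,130),.145)
pr('porttop',S(177,131),D(222,90),.179)
pr('headtop',S2(518,43),D2(648,42),.191)
pr('a',S2(609,92),D2(601,162),.161)
pr('b',S2(706,111),D2(551,252),.161)
pr('acol',S2(604,124),D2(601,208),.138)
pr('bcol',S2(698,144),D2(551,300),.138)
pr('rcol',S2(513,103),D2(648,120),.141)
E
```

```text
hole [ 0.5721 -0.2292  0.137 ] [ 0.5731 -0.2294  0.137 ] [ 0.5728 -0.2288  0.1377] 0.137
base [ 0.5674 -0.2403  0.035 ] [ 0.5683 -0.24    0.035 ] [ 0.568  -0.24    0.0353] 0.035
portbase [ 0.5049 -0.2007  0.145 ] [ 0.4986 -0.1981  0.145 ] [ 0.5    -0.2025  0.1405] 0.145
porttop [ 0.507  -0.1997  0.179 ] [ 0.4987 -0.1884  0.179 ] [ 0.4997 -0.2018  0.1694] 0.179
headtop [0.5207 0.0935 0.191 ] [0.5287 0.0972 0.191 ] [0.5259 0.0952 0.1927] 0.191
a [0.5353 0.1509 0.161 ] [0.5423 0.1467 0.161 ] [0.5406 0.1507 0.1667] 0.161
b [0.5485 0.2092 0.161 ] [0.5553 0.2028 0.161 ] [0.5538 0.2081 0.1679] 0.161
acol [0.5437 0.15   0.138 ] [0.541  0.1533 0.138 ] [0.5415 0.1504 0.1347] 0.138
bcol [0.5577 0.2071 0.138 ] [0.5542 0.21   0.138 ] [0.555  0.2075 0.1345] 0.138
rcol [0.5308 0.0938 0.141 ] [0.5274 0.0973 0.141 ] [0.528  0.094  0.1373] 0.141
```

```bash
python3 - <<'E'
from h import *
for y in (166.7,-13.3):
  for p in ([.5275,.0945,.3],[.573,-.229,.33],[.573,-.229,.17]): print(y,robot.inverse_kinematics(p,[180,0,y]))
t=robot.current_time_s()
robot.move_to([.5275,.0945,.29],[180,0,166.7])
print(t,robot.current_time_s())
T=toolT();im=vision.grab_frame('wrist');save('w1',im);np.save('T1.npy',T);print(T)
for l in ['rod_head','rod_collar','short_rod_a']:print(l,[(np.round(d['rect'],1).tolist(),round(d['p'],2)) for d in recognise(l,'wrist')])
E
```

```text
166.7 [-37.7317  16.2768  33.8166  84.2044  -9.0572  82.2564  72.9402]
166.7 [ -7.2321  29.5847  47.5126  66.6484 -21.3673  92.2089 112.1186]
166.7 [ -6.7597  33.1893  42.1089  83.4004 -22.6881  72.1074 114.3635]
-13.3 [ -45.434    17.909    44.7946   84.4696  -12.6142   82.7905 -103.7527]
-13.3 [ -8.6446  30.3519  50.5076  66.7097 -22.9772  92.6377 -66.7442]
-13.3 [-12.4942  36.6454  52.921   83.6255 -29.6261  74.422  -60.397 ]
1.2 3.3083
[[-0.9738  0.2274 -0.0006  0.5272]
 [ 0.2274  0.9738  0.0007  0.0962]
 [ 0.0008  0.0005 -1.      0.2897]
 [ 0.      0.      0.      1.    ]]
rod_head [([277.2, 206.8, 30.2, 50.2], 0.97), ([375.3, 311.2, 14.6, 52.7], 0.73)]
rod_collar [([277.5, 205.1, 28.0, 48.0], 0.89)]
short_rod_a [([343.5, 200.6, 15.3, 33.4], 0.97), ([402.5, 200.9, 25.6, 26.2], 0.61)]
```

View pics/w1.png

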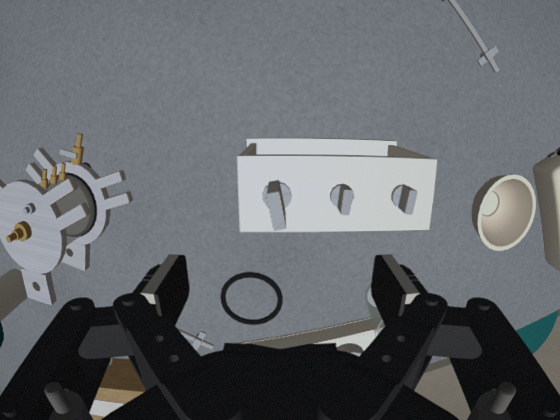

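```bash
python3 - <<'E'
import cv2,numpy as np
s=cv2.imread('pics/w1.png')
cv2.imwrite('pics/z3.png',cv2.resize(s[150:240,235:335],None,fx=6,fy=6,interpolation=3))
E
```

```text
(no output)
```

View pics/z3.png

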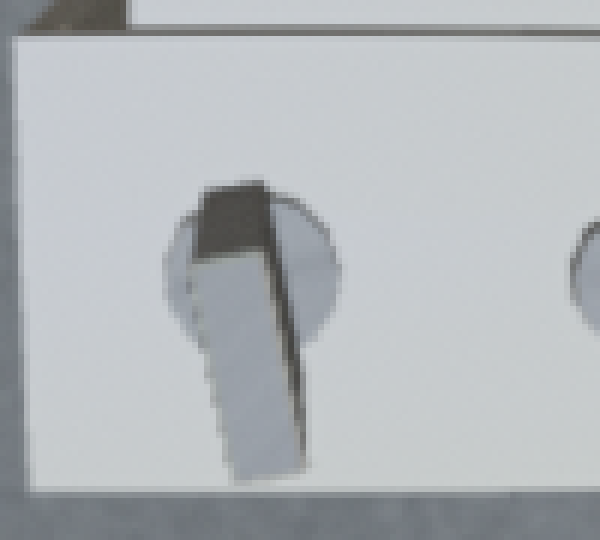

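```bash
python3 - <<'E'
from h import *
T=np.load('T1.npy')
P=[atz('wrist',235+x/6,150+y/6,.185,T) for x,y in [(192,260),(262,248),(303,470),(235,480)]]
P=np.array(P);print(P);c=P.mean(0);print(c)
m=(P[2]+P[3]-P[0]-P[1])/2;print(np.linalg.norm(m),np.degrees(np.arctan2(m[1],m[0])));m2=P[1]-P[0];print(np.linalg.norm(m2))
print('collar',atz('wrist',235+252/6,150+272/6,.141,T))
print(robot.current_tool_pos(),robot.current_eef_rot(),robot.current_finger_gap())
E
```

```text
[[0.5141 0.0922 0.185 ]
 [0.5146 0.1008 0.185 ]
 [0.5437 0.0993 0.185 ]
 [0.5431 0.0907 0.185 ]]
[0.5289 0.0957 0.185 ]
0.029058580663567167 -3.0508730908392043
0.00864217975546523
collar [0.5284 0.096  0.141 ]
[0.5273 0.0955 0.2898] [179.996   -0.0214 166.7965] 1.0025226705960741
```

```bash
python3 - <<'E'
from h import *
fingers.gripper_to(0.42,80)
O=[180,0,177]
robot.move_to([.5287,.0957,.24],O)
p=robot.current_tool_pos();print(p,robot.current_eef_rot())
robot.line_to([.5287,.0957,.166],velocity=.06,f_stop=8)
print(robot.current_tool_pos(),robot.current_contact_force())
fingers.gripper_to(0.0,80)
print(robot.current_tool_pos(),robot.current_contact_force(),robot.current_finger_gap(),robot.current_time_s())
T=toolT();im=vision.grab_frame('wrist');save('w2',im)
E
```

```text
[0.5276 0.0957 0.2391] [-179.9525   -0.1953  176.8449]
[0.5291 0.0957 0.1665] [ 0.1747 -0.2776  0.0948]
[0.529  0.0943 0.1665] [-0.6206 -2.6374  3.1558] 0.10300835096060881 6.0917
```

View pics/w2.png

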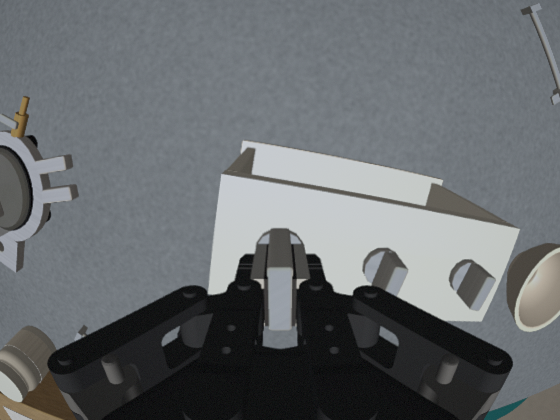

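```bash
python3 - <<'E'
from h import *
p=robot.current_tool_pos()
robot.line_to([p[0],p[1],.345],velocity=.12)
print(robot.current_contact_force(),robot.current_finger_gap(),robot.current_tool_pos(),robot.current_time_s())
for y in (177,150,120,90,60): print(y,robot.inverse_kinematics([.573,-.229,.32],[180,0,y]),robot.inverse_kinematics([.573,-.229,.17],[180,0,y]))
for c in ('scene','side','wrist'): save(c+'3',vision.grab_frame(c))
E
python3 - <<'E'
import cv2,numpy as np
s=cv2.imread('pics/scene3.png');d=cv2.imread('pics/side3.png')
a=cv2.resize(s[80:280,260:390],None,fx=3,fy=3);b=cv2.resize(d[120:320,240:370],None,fx=3,fy=3)
cv2.imwrite('pics/z4.png',np.hstack([a,b]))
E
```

```text
[ 0.5327  0.7998 -3.3299] 0.10653191387523825 [0.5285 0.0945 0.3442] 7.7833
177 [ -4.2772  28.2442  41.1235  67.8478 -18.1338  90.115  120.2501] [ -4.7945  32.3325  38.7007  83.32   -20.6402  71.5624 123.0956]
150 [ -6.2672  29.073   44.9745  67.9357 -20.088   90.558   94.657 ] [ -6.7931  33.205   42.1679  83.4018 -22.7241  72.1175  97.691 ]
120 [ -8.304   30.0895  49.1214  68.0238 -22.2807  91.1185  66.2268] [ -8.8261  34.2465  45.8298  83.4833 -24.996   72.7961  69.4204]
90 [-10.1733  31.215   53.1735  68.1028 -24.5213  91.7607  37.8191] [-10.6418  35.3372  49.2475  83.5545 -27.1878  73.5246  41.0768]
60 [-12.3043  32.8063  58.2039  68.1906 -27.452   92.7068   9.8789] [-13.6026  37.5456  55.2345  83.6671 -31.2076  75.0539  14.0768]
```

View pics/z4.png

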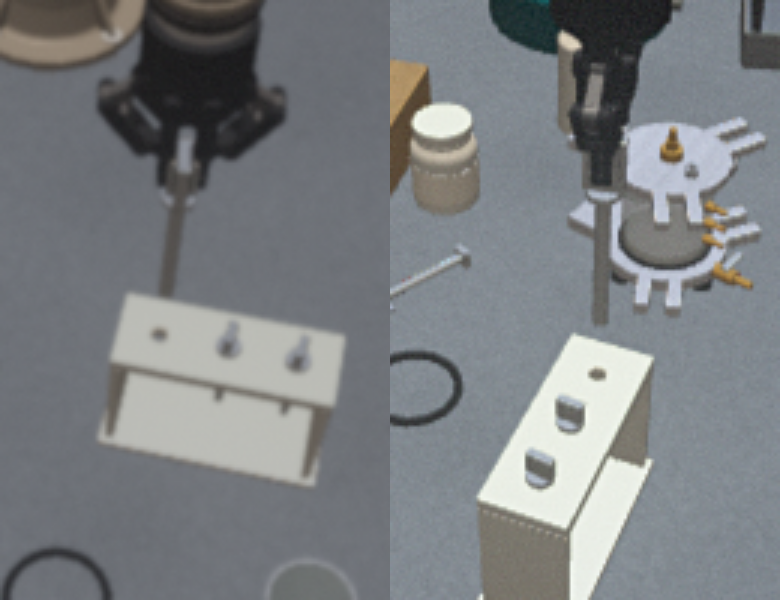

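View pics/wrist3.png

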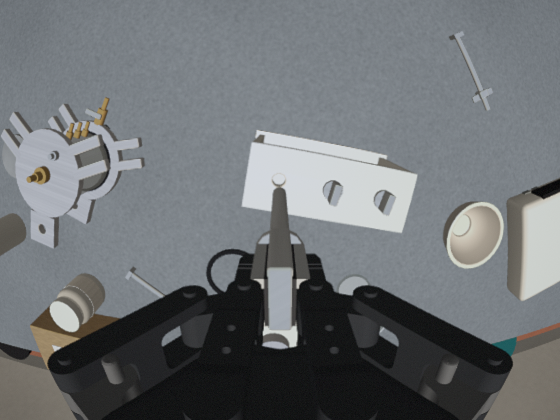

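```bash
python3 - <<'E'
from h import *
T=toolT();z=.0150+(T[2,3]-.1665)
print('foot',z,atz('wrist',279,180,z,T),atz('scene',315,179,z),atz('side',310,226.7,z),tri([ray('scene',315,179),ray('side',310,226.7)]),'tcp',T[:3,3],T[:3,2])
robot.move_to([.565,-.215,.345],[180,0,177])
T=toolT();im=vision.grab_frame('wrist');save('w4',im);np.save('T4.npy',T);print(T,robot.current_time_s(), robot.current_contact_force())
cv2.imwrite('pics/w4z.png',cv2.resize(im[130:280,200:380,::-1],None,fx=4,fy=4,interpolation=3))
for c in ('scene','side'): save(c+'4',vision.grab_frame(c))
E
```

```text
foot 0.19291073804589115 [0.5172 0.0966 0.1929] [0.5316 0.0942 0.1929] [0.5283 0.0935 0.1929] [0.5294 0.0937 0.1918] tcp [0.5286 0.0943 0.3444] [-0.0013 -0.0002 -1.    ]
[[-0.9988  0.0487  0.0005  0.566 ]
 [ 0.0487  0.9988  0.0023 -0.2125]
 [-0.0004  0.0023 -1.      0.3448]
 [ 0.      0.      0.      1.    ]] 9.175 [ 0.1223 -0.1191 -3.1957]
```

View pics/w4z.png

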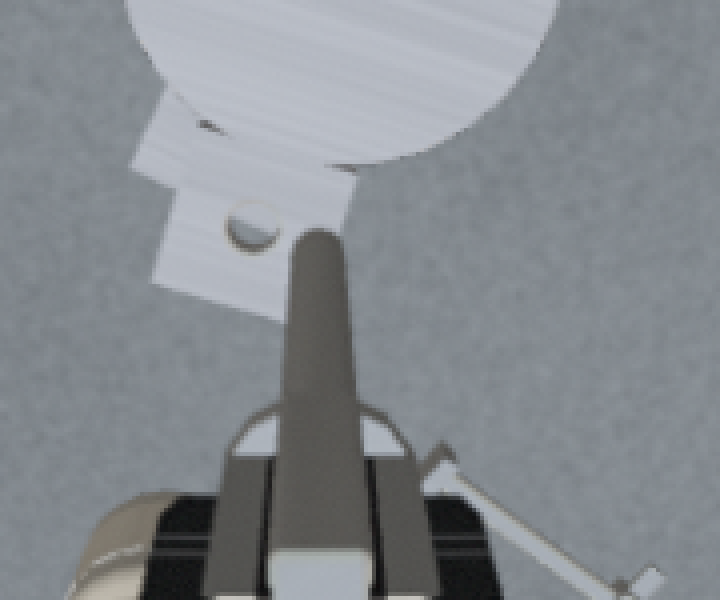

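View pics/w4.png

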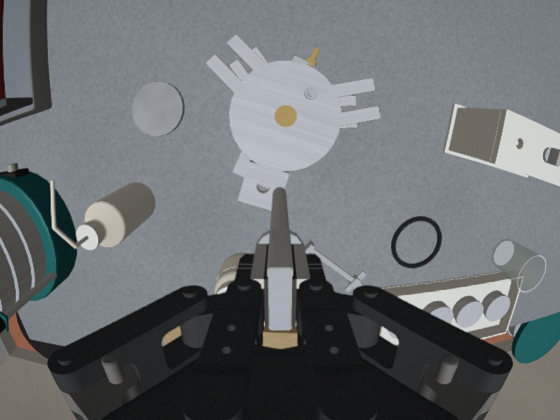

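```bash
python3 - <<'E'
from h import *
T=np.load('T4.npy')
z=.015+(T[2,3]-.1665)
print('foot',atz('wrist',279.75,187.25,z,T)+[.006,0,0],'hole',atz('wrist',263.3,186.4,.137,T),atz('wrist',200+226/4,186.4,.137,T),atz('wrist',200+281/4,186.4,.137,T))
print('port', atz('wrist',285.5,116,.179,T))
s=cv2.imread('pics/scene4.png');d=cv2.imread('pics/side4.png')
a=cv2.resize(s[100:250,130:230],None,fx=4,fy=4);b=cv2.resize(d[80:230,270:370],None,fx=4,fy=4)
cv2.imwrite('pics/z5.png',np.hstack([a,b]))
E
```

```text
foot [ 0.5673 -0.2095  0.1933] hole [ 0.5728 -0.2273  0.137 ] [ 0.5724 -0.2344  0.137 ] [ 0.5732 -0.22    0.137 ]
port [ 0.5001 -0.2014  0.179 ]
```

View pics/z5.png

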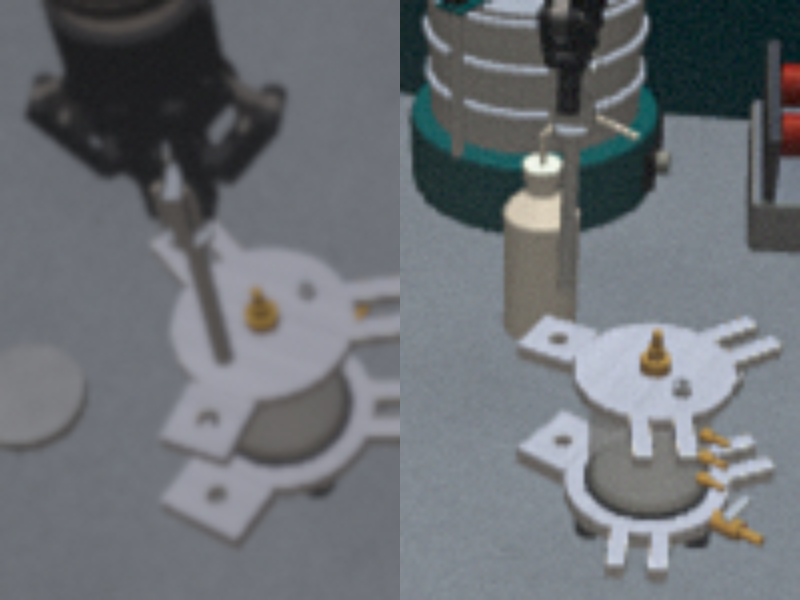

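```bash
cat >> h.py <<'E'
def goto(p,v=.06,n=2,yaw=177):
    p=np.array(p,float);c=p.copy()
    robot.line_to(c,[180,0,yaw],velocity=v)
    for i in range(n):
        robot.pause(.1);e=p-robot.current_tool_pos()
        if np.linalg.norm(e)<.0004: break
        c=c+e;robot.line_to(c,[180,0,yaw],velocity=.03)
    return robot.current_tool_pos()
E
python3 - <<'E'
from h import *
print(goto([.572,-.230,.345],.1,1),robot.current_time_s())
print(goto([.572,-.230,.302],.1,2),robot.current_time_s())
T=toolT();im=vision.grab_frame('wrist');save('w5',im);np.save('T5.npy',T);print(T,robot.current_time_s(), robot.current_contact_force())
cv2.imwrite('pics/w5z.png',cv2.resize(im[150:250,220:340,::-1],None,fx=6,fy=6,interpolation=3))
for c in ('scene','side'): save(c+'5',vision.grab_frame(c))
s=cv2.imread('pics/scene5.png');d=cv2.imread('pics/side5.png')
a=cv2.resize(s[130:230,140:220],None,fx=5,fy=5,interpolation=3);b=cv2.resize(d[100:200,280:360],None,fx=5,fy=5,interpolation=3)
cv2.imwrite('pics/z6.png',np.hstack([a,b]))
E
```

```text
[ 0.572  -0.2304  0.3452] 9.9417
[ 0.572  -0.2301  0.3019] 11.225
[[-0.9986  0.0524  0.0002  0.572 ]
 [ 0.0524  0.9986 -0.0002 -0.2301]
 [-0.0002 -0.0002 -1.      0.3019]
 [ 0.      0.      0.      1.    ]] 11.275 [-0.5342  0.202  -2.7735]
```

View pics/w5z.png

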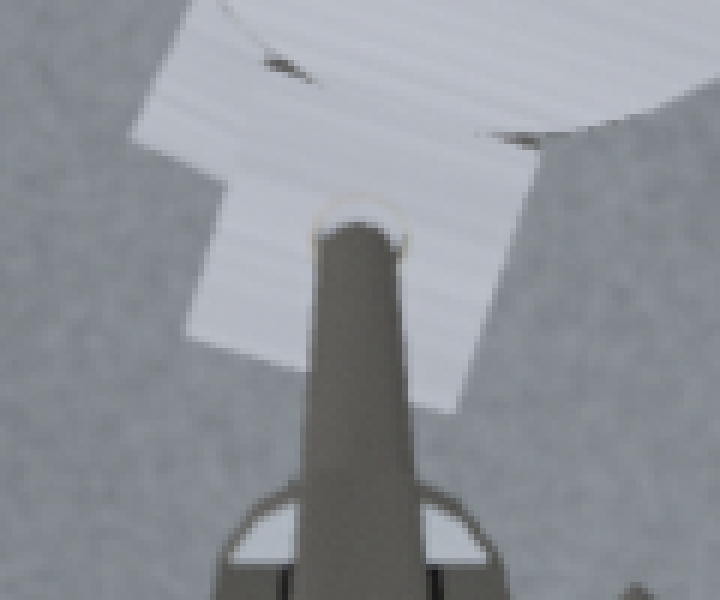

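View pics/z6.png

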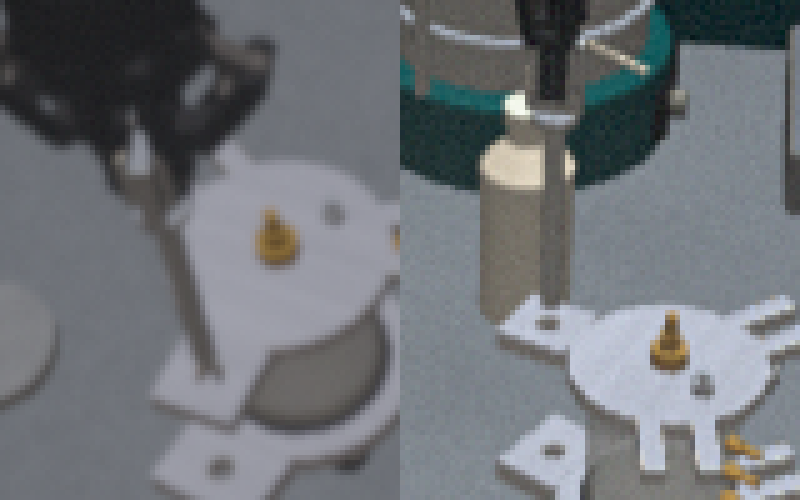

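```bash
python3 - <<'E'
from h import *
T=np.load('T5.npy');z=.015+(T[2,3]-.1665)
W=lambda x,y,z:atz('wrist',220+x/6,150+y/6,z,T)
print(z,'foot edge',W(358,222,z)+[.006,0,0],W(316,250,z),W(401,250,z))
print('hole',W(360.5,192,.137)+[.007,0,0],W(310,240,.137),W(411,240,.137))
E
```

```text
0.15040380791773283 foot edge [ 0.573  -0.2275  0.1504] [ 0.5709 -0.2339  0.1504] [ 0.5716 -0.2215  0.1504]
hole [ 0.5725 -0.2271  0.137 ] [ 0.5726 -0.2352  0.137 ] [ 0.5734 -0.2198  0.137 ]
```

```bash
python3 - <<'E'
from h import *
p=[.5718,-.2300]
r=robot.line_to([*p,.275],velocity=.02,f_stop=4)
print(r,robot.current_tool_pos(),robot.current_contact_force(),robot.current_time_s())
T=toolT();im=vision.grab_frame('wrist');save('w6',im)
cv2.imwrite('pics/w6z.png',cv2.resize(im[150:250,220:340,::-1],None,fx=6,fy=6,interpolation=3))
E
```

```text
False [ 0.5718 -0.23    0.2751] [ 0.381   0.9291 -2.454 ] 12.8667
```

View pics/w6z.png

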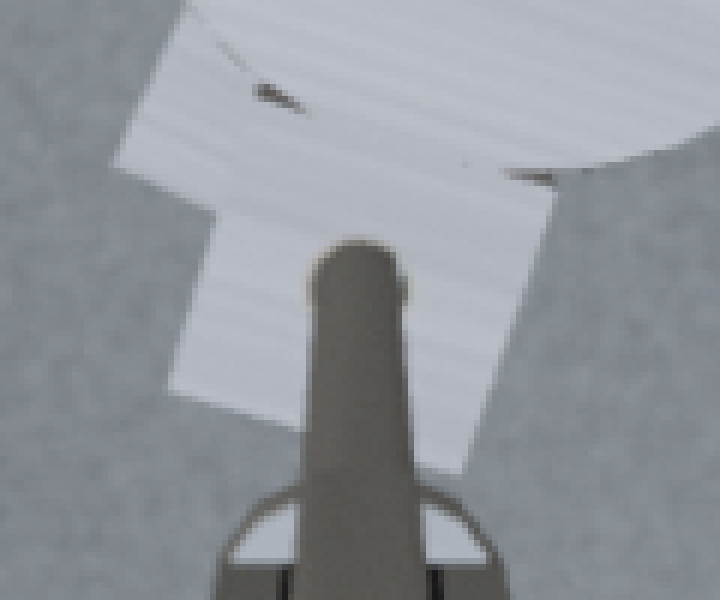

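```bash
python3 - <<'E'
from h import *
p=robot.current_tool_pos()
r=robot.line_to([.5719,-.2299,.194],velocity=.04,f_stop=4)
robot.pause(.1)
print(r,robot.current_tool_pos(),robot.current_contact_force(),robot.current_torque(),robot.current_eef_rot(),robot.current_time_s())
im=vision.grab_frame('wrist');save('w7',im)
cv2.imwrite('pics/w7z.png',cv2.resize(im[100:300,180:380,::-1],None,fx=3,fy=3,interpolation=3))
E
```

```text
False [ 0.5719 -0.2299  0.1941] [-0.1463  0.6164 -2.8348] [ 0.0678 -0.0101 -0.0238] [-179.999     0.0033  176.9993] 15.1917
```

View pics/w7z.png

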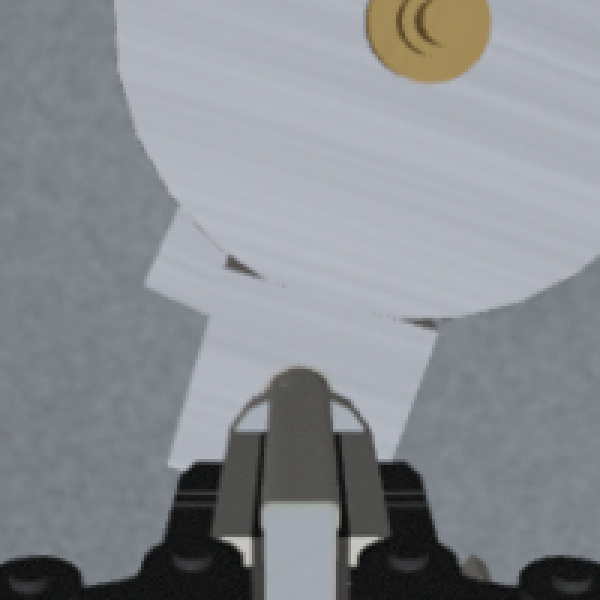

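```bash
cat >> h.py <<'E'
C=np.array([.4991,-.2029]);R0=np.hypot(.0728,-.0270);A0=np.degrees(np.arctan2(-.0270,.0728))
def arc(d): a=np.radians(A0-d);return C+R0*np.array([np.cos(a),np.sin(a)])
E
python3 - <<'E'
from h import *
for d in (1.5,3,4.5,6):
    robot.line_to([*arc(d),.1895],velocity=.03)
    print(d,robot.current_tool_pos(),robot.current_contact_force(),robot.current_time_s())
r=robot.line_to([*arc(6),.1815],velocity=.012,f_stop=3)
print(r,robot.current_tool_pos(),robot.current_contact_force(),robot.current_time_s())
robot.pause(.1)
print(robot.current_tool_pos(),robot.current_contact_force(),robot.current_torque())
for c in ('scene','side'): save(c+'8',vision.grab_frame(c))
E
python3 - <<'E'
import cv2,numpy as np
s=cv2.imread('pics/scene8.png');d=cv2.imread('pics/side8.png')
a=cv2.resize(s[140:240,140:220],None,fx=5,fy=5,interpolation=3);b=cv2.resize(d[120:220,280:360],None,fx=5,fy=5,interpolation=3)
cv2.imwrite('pics/z8.png',np.hstack([a,b]))
E
```

```text
1.5 [ 0.5718 -0.2311  0.1892] [ 1.9334  0.6751 -3.7888] 15.5583
3 [ 0.5707 -0.2333  0.1893] [ 2.475   1.9955 -4.9152] 15.8083
4.5 [ 0.5695 -0.2358  0.1895] [ 2.8196  1.6011 -4.3368] 16.0583
6 [ 0.5685 -0.2378  0.1896] [ 2.3542  1.9288 -4.2174] 16.3083
True [ 0.5688 -0.2378  0.1862] [0.0236 0.0024 3.4407] 16.725
[ 0.5689 -0.2377  0.1862] [-0.0512 -1.5542  5.3648] [-0.2284  0.1575  0.0377]
```

View pics/z8.png

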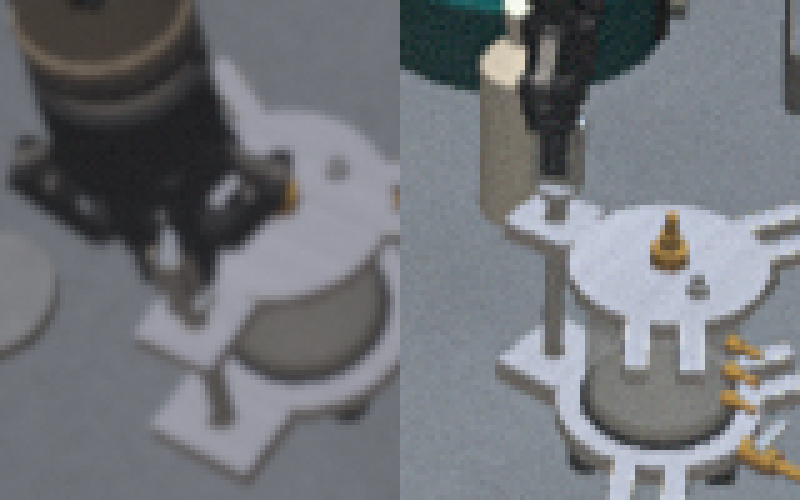

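```bash
cat > peck.py <<'E'
from h import *
import sys
ds=eval(sys.argv[1]);dr=float(sys.argv[2]) if len(sys.argv)>2 else 0
for d in ds:
    p=C+(arc(d)-C)*(1+dr/R0)
    robot.line_to([*p,.1875],velocity=.03)
    f0=robot.current_contact_force()
    r=robot.line_to([*p,.1825],velocity=.02,f_stop=3)
    q=robot.current_tool_pos()
    print(round(d,2),r,q,f0,robot.current_contact_force(),robot.current_time_s())
    if q[2]<.1847: print('DROP');break
E
python3 peck.py 'np.arange(6.6,11.5,.5)'
```

```text
6.6 True [ 0.5687 -0.238   0.1863] [ 1.8207 -0.4723 -1.9985] [-0.9608 -0.346   4.0725] 17.4
7.1 True [ 0.5686 -0.2383  0.1862] [ 2.7469  0.674  -1.9133] [-0.6117 -0.1546  4.2318] 17.8583
7.6 True [ 0.5682 -0.239   0.1859] [ 2.749  -0.0383 -1.0716] [-0.3017 -0.3666  4.1932] 18.325
8.1 True [ 0.5678 -0.2395  0.1849] [ 2.5361  0.8277 -1.6569] [ 1.3051 -0.8597 -1.8146] 18.7917
8.6 False [ 0.5672 -0.2403  0.1822] [ 3.3998 -0.3229 -4.9985] [ 2.9761  0.6172 -4.4039] 19.45
DROP
```

```bash
python3 - <<'E'
from h import *
p=robot.current_tool_pos()
b=arc(8.8)+[.0003,0]
print(p,b)
r=robot.line_to([*b,.167],velocity=.02,f_stop=5)
print(r,robot.current_tool_pos(),robot.current_contact_force(),robot.current_torque(),robot.current_finger_gap(),robot.current_time_s())
im=vision.grab_frame('wrist');save('w9',im)
cv2.imwrite('pics/w9z.png',cv2.resize(im[100:300,180:380,::-1],None,fx=3,fy=3,interpolation=3))
E
```

```text
[ 0.5672 -0.2403  0.1822] [ 0.5672 -0.2407]
True [ 0.5674 -0.2403  0.1685] [-0.6173  0.0428  5.0324] [-0.0789  0.2041  0.0019] 0.10416260531225807 20.125
```

View pics/w9z.png

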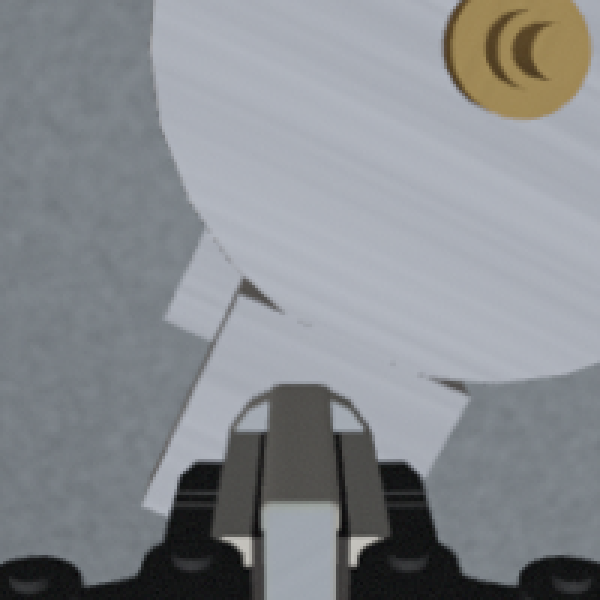

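```bash
python3 - <<'E'
from h import *
fingers.gripper_to(0.4,20)
print(robot.current_contact_force(),robot.current_finger_gap())
p=robot.current_tool_pos()
r=robot.line_to([p[0],p[1],p[2]+.09],velocity=.08,f_stop=6)
print(r,robot.current_tool_pos(),robot.current_contact_force(),robot.current_time_s())
robot.move_to([.50,-.05,.33],[180,0,177])
T=toolT();im=vision.grab_frame('wrist');save('w10',im);np.save('T10.npy',T)
for c in ('scene','side'): save(c+'10',vision.grab_frame(c))
s=cv2.imread('pics/scene10.png');d=cv2.imread('pics/side10.png')
a=cv2.resize(s[140:240,140:220],None,fx=5,fy=5,interpolation=3);b=cv2.resize(d[120:220,280:360],None,fx=5,fy=5,interpolation=3)
cv2.imwrite('pics/z10.png',np.hstack([a,b]))
print(robot.current_time_s())
E
```

```text
[ 0.2837  0.2682 -0.0281] 0.40074202422492944
False [ 0.5677 -0.2384  0.2561] [ 1.0301  0.2338 -0.157 ] 21.8083
22.8167
```

View pics/z10.png

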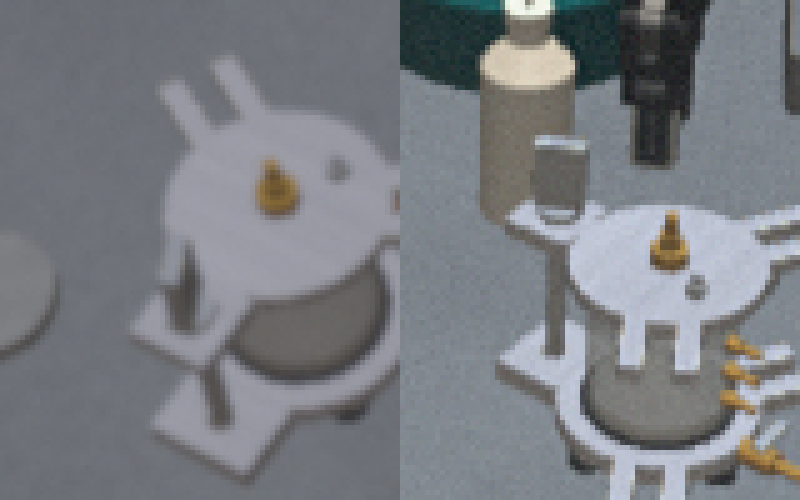

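View pics/scene10.png

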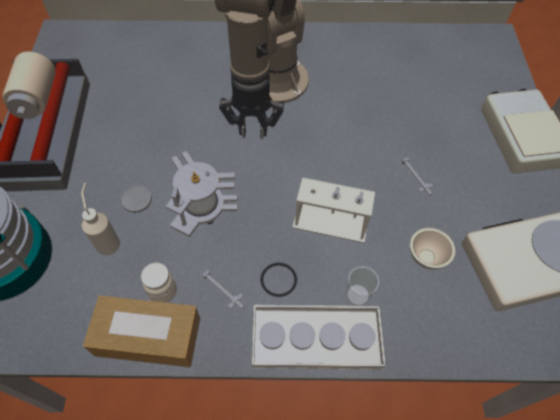

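```bash
python3 - <<'E'
from h import *
a=(140+187/5,140+240/5);b=(280+161/5,120+143/5)
print(tri([ray('scene',*a),ray('side',*b)]))
a=(140+189/5,140+333/5-0);b=(280+158/5,120+218/5)
print(tri([ray('scene',*a),ray('side',*b)]))
im=cv2.imread('pics/w10.png');cv2.imwrite('pics/w10z.png',cv2.resize(im[80:280,60:260],None,fx=3,fy=3,interpolation=3))
E
```

```text
[ 0.5649 -0.2308  0.1938]
[ 0.5708 -0.2424  0.1293]
```

View pics/w10z.png

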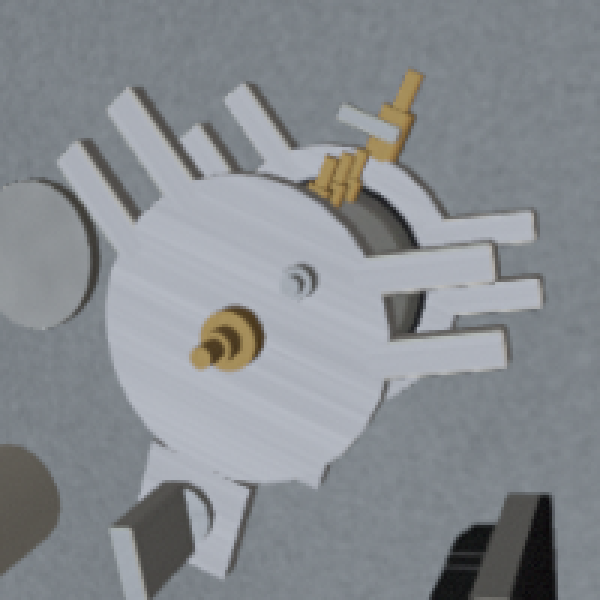

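```bash
python3 - <<'E'
from h import *
out=[]
for c,(u0,v0) in (('scene',(140,140)),('side',(280,120))):
    im=cv2.imread(f'pics/{c}10.png')[v0:v0+100,u0:u0+80];im=cv2.resize(im,None,fx=6,fy=6,interpolation=3)
    k=vision.calibration(c);X=k['extrinsics'];K=k['mtx']
    def pj(p):
        q=X@np.append(p,1);return (int(((K[0,0]*q[0]/-q[2]+K[0,2])-u0)*6+3),int(((-K[1,1]*q[1]/-q[2]+K[1,2])-v0)*6+3))
    o=np.array([.568,-.240,0])
    xa=np.array([np.cos(np.radians(-3)),np.sin(np.radians(-3)),0]);ya=np.array([-xa[1],xa[0],0])
    for zz in (.143,.187):
        cv2.polylines(im,[np.array([pj(o+[0,0,zz]+a*.015*xa+b*.005*ya) for a,b in((-1,-1),(1,-1),(1,1),(-1,1))])],True,(0,0,255),1)
    for zz,col in((.137,(0,255,0)),(.143,(255,0,0))):
        cv2.polylines(im,[np.array([pj(o+[.013*np.cos(t),.013*np.sin(t),zz]) for t in np.linspace(0,6.28,40)])],True,col,1)
    out.append(im[:600])
cv2.imwrite('pics/ov.png',np.hstack(out)[:600,:])
print(np.hstack(out).shape)
E
python3 -c "
import cv2;i=cv2.imread('pics/ov.png');cv2.imwrite('pics/ov2.png',i[:,:800] if i.shape[1]<=800 else cv2.resize(i,(800,500)))"
```

```text
(600, 960, 3)
```

View pics/ov2.png

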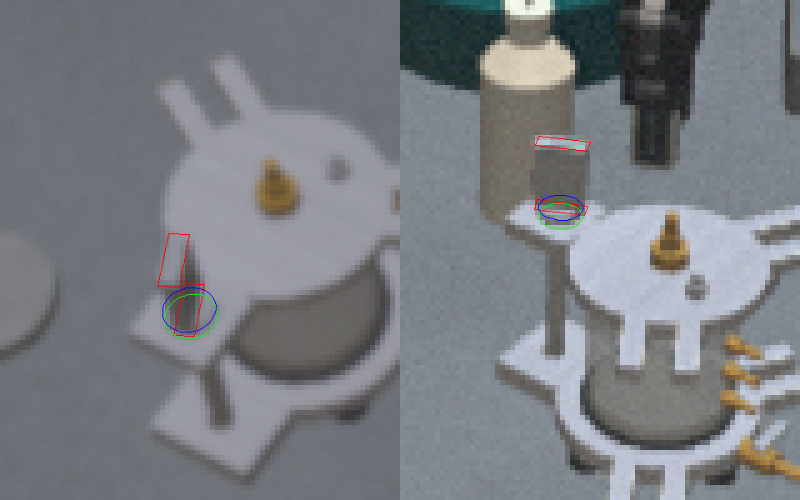

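```bash
python3 - <<'E'
from h import *
print(robot.current_contact_force(),robot.current_dq(),robot.current_time_s())
workorder.close_job()
E
```

```text
[ 1.0327 -0.8191  0.8396] [ 0.0854  0.0749 -0.2577 -0.1243 -0.1199  0.1105 -0.0574] 22.8167
the job is handed in; nothing more can be done
```

The long rod now stands in the cell, through the top plate and into the base hole, with its collar on the plate and the gripper clear of it. I handed the job in at about 23 s of the 69 s; no verdict is reported.

- **Insertion:** the rod went through the plate's hole on the first try. I then turned the plate clockwise with the rod, touching down lightly at each step. The foot dropped into the base after about 8.6° of turn, against 8.8° estimated from the pictures. The highest net push I read was about 8 N.
- **Seating:** going down after the drop, the collar met the plate at exactly the height worked out from the stand (tool at 0.1685 m).
- **After release:** a model of the seated, upright rod drawn over the side picture matched to within a pixel or so. In the scene picture the head stood out too poorly against the plate to check it. A rough two-camera estimate put the head top about 7 mm too high and 1 cm to one side. I put that down to badly picked points, since the same method read about 8 mm high on the rod while it stood in the stand.
- **Everything else:** the short rods and the other things on the bench look unmoved in the last scene picture; I checked that only by eye.

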